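Lock the fob away in the push-latch key box

TASK

Put the dark key fob away in the grey key box. Press the hatch down at its marked spot and let go so that it springs fully open, lay the fob in the compartment and let it go, then swing the hatch down and press it until it latches shut by itself. Leave the other things on the bench where they are.

Things in the scene. Friction and masses are not known exactly. Their poses are not given: they have to be found in the camera images.
- key_box: Fixed grey box, 140 (x) x 165 (y) x 78 mm high; origin on the bench, reaching -75 to +90 mm in y, +-70 mm in x. Hatch in the top, hinged along the +y side (robot's left), latch under its free edge at the -y side. Compartment: +-66 mm in x, -25 to +86 mm in y, floor at z = 32 mm, walls to z = 78 mm. The strip y < -25 mm is the covered latch bay.
- hatch (a joint): Hatch angle, rad: 0 latched (flush with the box's top), 1.9 fully open, -0.077 hard stop when pressed. A damped spring (3 N at the press spot, about 2 s) drives it open. Push-push latch: press the spot to the stop, 10 mm below flush (about 4 N until the stop), and let go: if it was latched it swings open; if swung down from open it rises to 0 and stays. Under 5 mm changes nothing.
- hatch_press (a point): Ringed disc, 26 mm across, on the outer face of the 3 mm aluminium hatch (130 mm along the hinge x 150 mm), 130 mm from the hinge line, 22 mm from the free edge, 78 mm above the bench when latched. Turns with the hatch: z is the outer face's normal. A tongue 40 mm long hangs under it.
- hatch_hinge (a point): Middle of the hinge line, 75 mm above the bench, at x = 0, y = +83 mm of the box; fixed. The hinge runs along the box's x. Fully open, the hatch leans 19 degrees back beyond upright, its free edge 220 mm above the bench and 50 mm beyond the hinge line in +y, outer face away from the compartment: it is closed by pushing from behind.
- box_in (a point): Centre of the compartment, on its lined floor, 32 mm above the bench (46 mm below the walls' rim).
- fob: Loose dark rounded key fob lying flat on the bench, 34 (x) x 75 (y) x 17 mm high, 50 g. Origin at the centre of its underside; long along its y, grasp it across its x.
- tape: Bystander: roll of tape lying flat, 70 mm across, 19 mm high. Origin under its centre. The fob, tape and timer may stand in one another's places.
- bench_timer: Bystander: pale kitchen timer standing, 46 x 56 x 63 mm. Origin under its centre.
- marker: Bystander: black marker pen lying behind and to the right of the box, 120 mm long, 19 mm thick.
- bottle: Bystander: small dark reagent bottle standing, 22 mm across, 53 mm high.
Mind the look-alikes: they are no part of the job. Leave any purple or yellow look-alike of the fob alone.

How it is judged:
By the outcome, as a careful person would: the job done as asked, in the order asked, and still so for the second after the job is handed in, with the robot touching nothing.
It also fails if it takes over 67 s, if anything falls off the work surface, if the arm or the gripper's body presses on something with over 40 N, if the wrist force passes 120 N, or if a joint passes its speed limit or range.

ROBOT

A 6-joint arm with a two-finger parallel gripper is mounted at the origin on a cart in front of the work surface, level with it; the furniture and walls round the work are solid. World frame = base frame: x ahead of the robot, y to its left, z up, the work surface at z = 0. Lengths are in mm, angles in degrees, forces in N, time in s.
With the tool pointing down it reaches from about 325 to 925 mm from the base axis. Payload 3.1 kg.
Tool frame: the origin (TCP) lies midway between the tips of the shut fingers; the grasp point (between the pads) lies 19 mm behind it; z points along the fingers, y is the line along which they close (so a half turn about z gives the same grasp; the last joint's range is limited). The gripper opens to 85 mm and grips with 20 to 120 N. Pads are 22 mm wide; open, the fingers measure 114 mm over their backs; the gripper's body (76 mm by 85 mm) begins 54 mm behind the grasp point. The pads swing forward as they close: fully open they stand 13 mm farther back than shut.
Start: joints at [-83.148, 12.427, 92.441, -0, 75.132, -6.429], TCP at [143.602, -608.291, 202.9] pointing down, gripper open.
Joint ranges: [-157.48, 157.48], [-44.54, 120.13], [17.64, 146.25], [-64.5, 244.5], [7.68, 150.69], [-147.95, 147.95]. Speed limits (degrees/s): [159.86, 159.86, 180, 180, 180, 180].

INTERFACE

Orientations are given as a 3x3 rotation matrix whose columns are the frame's x, y, z axes.
In Python, from bench import monitor, viewer, workorder gives the robot as it stands. The module is installed in compiled form; this text tells all that it offers.
- The arm moves only by the tool step_arm, never from a script. Its argument "steps" is text: rows parted by semicolons, each of 5 numbers parted by spaces: the shift along the tool's x, y, z in m, then the turn about the tool's z in rad, then the opening, from -1 (shut) to 1 (fully open). In form: tx ty tz roll claw; .... A call has 1 to 20 rows; each row is the pose to reach, as a shift and turn from the pose commanded when the call began, along the tool's axes at that moment; what a row does not reach only later rows make up. A row lasts 1/12 s, in which the tool goes at most 41.7 mm and 7.16 degrees, less where a joint would pass 70% of its speed; a pose out of reach is approached as far as the arm can. A call with a gripper value outside its range is refused whole. The fingers move at their own pace and stop on an object; the grip force is fixed at half the most. Time passes only in rows, so rows that repeat a pose let the fingers close. It gives the time, the measured TCP pose, the force, the opening and the grip force at its end, in the units of the state.
- monitor.state(): the state, without advancing time (a new reading comes with each control period).
- viewer.snapshot(name): name is "scene" or "side" or "wrist"; returns a dict with "frame" (384x512x3 uint8, red, green, blue), "fx", "fy", "cx", "cy" (pixels), "R" (3x3) and "t" (3): a world point X has camera coordinates R X + t. Camera axes: x right, y down, z forward; pixel columns grow to the right and rows downward; lengths in mm; the calibration is good to about 2 mm. A picture is of the moment at which its call begins. There is no depth.
- workorder.finish_job(): hands the job in; it is judged then, once.
The state is a dict: "t": time; "joint_pos": joint angles; "joint_velocities": joint speeds; "joint_efforts": joint torques, N m; "ee_pos": TCP position; "orientation": TCP orientation; "ft_force": force on the tool from outside, world axes, zero at the start; "moment": the same for the moment, N m; "gripper_width": opening from 0.0 (shut) to 1.0 (fully open); "grip_force": force on a finger pad.
Only numpy, scipy, OpenCV 4.12 (cv2) and the standard library are available. Lean on these libraries where they do the work, as an engineer would, in place of code of your own. Each camera call takes 0.05 s, during which the arm holds its last target. There are 200 camera calls.

## Working session

There is one attempt and no reset: what is moved stays moved. The work goes in short steps, Python scripts to look and compute and a tool call to move; the robot and the scene stay as the last step left them, time stands still between calls to the robot, and variables do not carry over. Pictures are saved under pics/ and viewed, at most 10 in all, crops included, and the job is handed in when it is done.

Besides the shell and the picture viewer there is one more tool, called after ">>>" as name(argument=value, ...), one argument or row to a line, values as JSON. step_arm: Moves the arm, as the interface text tells. Its arguments: {"type":"object","properties":{"steps":{"type":"string"}},"required":["steps"]}

```bash
mkdir -p pics; cat > h.py <<'E'
import numpy as np, cv2
from bench import monitor, viewer, workorder
def snap(cam,name):
    s=viewer.snapshot(cam); cv2.imwrite(f'pics/{name}.png',s['frame'][:,:,::-1]); np.savez(f'pics/{name}.npz',**s); return s
def load(name): return np.load(f'pics/{name}.npz')
def ray(s,u,v,z):
    R=np.array(s['R']);t=np.array(s['t']);c=-R.T@t
    d=R.T@np.array([(u-s['cx'])/s['fx'],(v-s['cy'])/s['fy'],1]); return c+d*(z-c[2])/d[2]
def proj(s,X):
    p=np.array(s['R'])@np.array(X,float)+np.array(s['t']); return [float(s['fx']*p[0]/p[2]+s['cx']),float(s['fy']*p[1]/p[2]+s['cy'])]
E
python3 - <<'E'
from h import *
a=snap('scene','a');b=snap('side','b')
cv2.imwrite('pics/ab.png',cv2.resize(a['frame'][:,:,::-1],(768,576)))
cv2.imwrite('pics/bb.png',cv2.resize(b['frame'][:,:,::-1],(768,576)))
s=monitor.state();print(s)
for x in(a,b):print(-np.array(x['R']).T@x['t'],np.array(x['R'])[2])
E
```

```text
{'t': 0.1, 'joint_pos': array([-8.31495696e+01,  1.24731673e+01,  9.25180480e+01,  2.90893358e-04,
        7.51354731e+01, -6.42960820e+00]), 'joint_velocities': array([-0.00629761, -0.0725393 , -0.22067254,  0.03044379, -0.04205483,
       -0.108041  ]), 'joint_efforts': array([-9.36465731e-04, -3.98075473e+01, -3.04970491e+01, -1.82195399e-04,
        4.23454796e-03, -6.51567717e-06]), 'ee_pos': array([ 143.48573258, -607.4866915 ,  201.70230199]), 'orientation': array([[ 9.73259294e-01,  2.29709118e-01, -2.58866696e-04],
       [ 2.29709125e-01, -9.73256850e-01,  2.19592859e-03],
       [ 2.52481035e-04, -2.19667196e-03, -9.99997555e-01]]), 'ft_force': array([ 0.1495457 , -0.79823272, -1.19794807]), 'moment': array([ 0.03923205, -0.02181875, -0.05726113]), 'grip_force': 0.0, 'gripper_width': 0.9969685239007581}
[165.19154631 480.16467324 798.07412736] [ 0.34290036 -0.62520344 -0.70109914]
[ 241.43523596 -915.18055802  730.29720884] [ 0.23689769  0.74982346 -0.61777363]
```

View pics/ab.png

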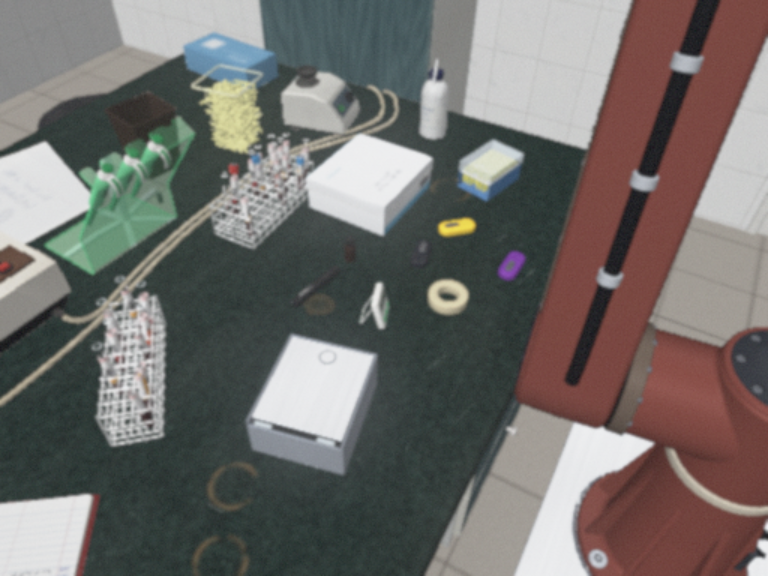

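View pics/bb.png

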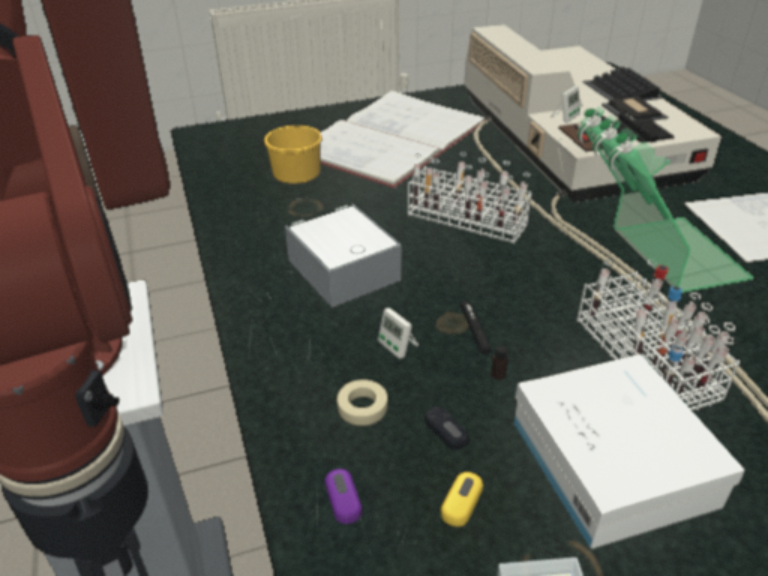

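Candidates in the side view (768x576): dark fob (447,427), purple (343,495), yellow (462,498), marker pen (475,327) and bottle (500,365). The dark rounded one at (447,427) fits. The box's ring is at side (358,249) and scene (327,357). Next I'll check the fob in a close crop.

```bash
python3 - <<'E'
from h import *
a=load('a');b=load('b')
def P(n,s,u,v,z): print(n,ray(s,u/1.5,v/1.5,z).round(1))
P('ring a',a,327,357,78);P('ring b',b,358,249,78)
for u,v in[(295,337),(377,352),(335,445),(250,422)]:P('box a',a,u,v,78)
for u,v in[(289,238),(349,208),(400,247),(333,280)]:P('box b',b,u,v,78)
P('fob a',a,421,252,10);P('fob b',b,447,428,10)
P('e1',b,434,414,10);P('e2',b,460,442,10)
P('tape',b,362,402,10);P('timer',b,397,354,0);P('timer top',b,394,312,63);P('bottle',b,500,378,0);P('mk',b,475,327,10);P('mk1',b,465,307,10);P('mk2',b,485,348,10)
P('yel',b,462,498,10);P('pur',b,343,495,10)
f=b['frame'][:,:,::-1]
c=np.hstack([cv2.resize(f[255:315,265:345],(400,300),interpolation=2),cv2.resize(f[130:205,185:285],(400,300),interpolation=2)])
cv2.imwrite('pics/c.png',c)
E
```

```text
ring a [503.1   5.7  78. ]
ring b [505.8   4.7  78. ]
box a [566.7  -2.7  78. ]
box a [443.2 -40.1  78. ]
box a [414.  125.4  78. ]
box a [532.7 153.1  78. ]
box b [404.1  77.9  78. ]
box b [530.1 137.3  78. ]
box b [574.  -14.1  78. ]
box b [442.7 -64.5  78. ]
fob a [ 517.6 -349.5   10. ]
fob b [ 518.2 -351.4   10. ]
e1 [ 511.3 -322.2   10. ]
e2 [ 524.9 -379.4   10. ]
tape [ 424.  -267.3   10. ]
timer [ 508.1 -180.8    0. ]
timer top [ 512.6 -155.    63. ]
bottle [ 634.  -281.1    0. ]
mk [ 642.7 -173.8   10. ]
mk1 [ 648.7 -122.3   10. ]
mk2 [ 636.2 -223.8   10. ]
yel [ 491.4 -460.4   10. ]
pur [ 354.5 -407.8   10. ]
```

View pics/c.png

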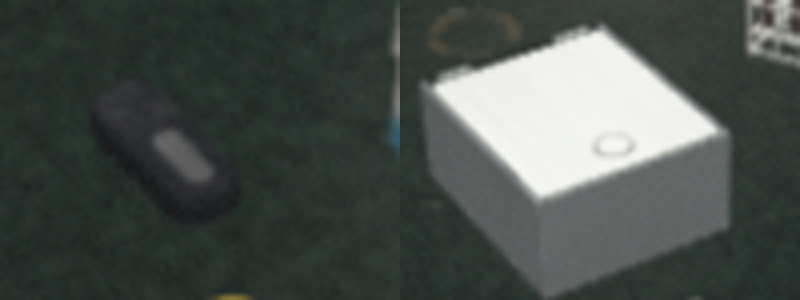

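The left half of the crop shows a dark, near-black fob with a grey label. It lies alone, its ends near crop (118,98) and (215,203). The right half shows the box, with the ring at crop (614,145).

```bash
python3 - <<'E'
from h import *
from scipy.optimize import least_squares
a=load('a');b=load('b')
L=[(-70,90,78),(70,90,78),(70,-75,78),(-70,-75,78),(0,-47,78),(-70,-75,0)]
B=[(192.5,152),(235,137),(266.75,162.5),(220,179.5),(238.5,166.25),(221.5,203)]
A=[(223,297),(167,282),(196,225),(251,235),(218,238)]
def res(p,pts=False):
    c,s=np.cos(p[2]),np.sin(p[2]);r=[]
    for S,O in((a,A),(b,B)):
        for l,o in zip(L,O): r+=list(np.array(proj(S,[p[0]+c*l[0]-s*l[1],p[1]+s*l[0]+c*l[1],l[2]]))-o)
    return np.array(r)
o=least_squares(res,[490,45,.3],loss='soft_l1');p=o.x
print(p[:2],np.degrees(p[2]),res(p).round(1))
c,s=np.cos(p[2]),np.sin(p[2]);R=np.array([[c,-s],[s,c]])
for n,l in dict(ring=(0,-47),hinge=(0,83),box_in=(0,30.5)).items():print(n,(p[:2]+R@l).round(1))
e1,e2=ray(b,288.6,274.6,9),ray(b,308,295.6,9);d=e1-e2;print('fob',(e1+e2)/2,np.degrees(np.arctan2(-d[0],d[1])),np.linalg.norm(d))
E
```

```text
[493.78403248  50.7564218 ] 13.420432426713946 [ 5.2  0.4 -4.  -1.9 -3.  -3.3 -0.   0.2 -0.5 -0.5 -3.3 -2.  -0.4 -2.1
  0.8  0.1 -0.8  1.  -0.3 -0.2 -0.4  2.5]
ring [504.7   5. ]
hinge [474.5 131.5]
box_in [486.7  80.4]
fob [ 519.26299259 -349.45126365    9.        ] 13.263815425026268 66.19108075264751
```

>>> step_arm(
  steps="0.01 -0.01 0 0 -1; 0.03 -0.031 0.002 0 -1; 0.055 -0.057 0.005 0 -1; 0.083 -0.087 0.008 0 -1; 0.111 -0.116 0.011 0 -1; 0.139 -0.145 0.014 0 -1; 0.167 -0.174 0.017 0 -1; 0.195 -0.204 0.02 0 -1; 0.223 -0.233 0.023 0 -1; 0.251 -0.262 0.026 0 -1; 0.279 -0.291 0.029 0 -1; 0.307 -0.32 0.032 0 -1; 0.335 -0.35 0.035 0 -1; 0.363 -0.379 0.038 0 -1; 0.391 -0.408 0.041 0 -1; 0.419 -0.437 0.043 0 -1; 0.445 -0.465 0.043 0 -1; 0.47 -0.49 0.043 0 -1; 0.486 -0.507 0.043 0 -1; 0.492 -0.513 0.043 0 -1",
)

```text
t: 1.77
ee_pos: [504.9, 7.8, 159.8]
orientation: [[0.972, 0.234, 0.0], [0.234, -0.972, 0.001], [0.0, -0.001, -1.0]]
ft_force: [-0.9, -0.5, 0.4]
gripper_width: -0.001
grip_force: 0.0
```

```bash
python3 - <<'E'
from h import *
s=monitor.state();print(s['t'],s['ee_pos'],s['orientation'].round(3),s['ft_force'],s['gripper_width'])
w=snap('wrist','w');print(proj(w,[504.7,5,78]),proj(w,s['ee_pos']))
cv2.imwrite('pics/wb.png',w['frame'][:,:,::-1])
E
```

```text
1.7667 [504.94833297   7.76820499 159.7595213 ] [[ 0.972  0.234  0.   ]
 [ 0.234 -0.972  0.001]
 [ 0.    -0.001 -1.   ]] [-0.94680363 -0.4843773   0.35362374] -0.0006038690209731024
[261.2924957697416, 187.16439869756738] [258.27600605829264, 217.22802701199578]
```

View pics/wb.png

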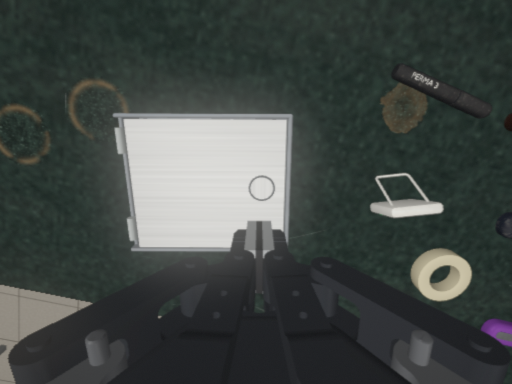

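The wrist view shows the ring at (262,188), as predicted, and the box edges square with the tool. Now the press.

>>> step_arm(
  steps="0 0 0.02 0 -1; 0 0 0.045 0 -1; 0 0 0.06 0 -1; 0 0 0.072 0 -1; 0 0 0.078 0 -1; 0 0 0.083 0 -1; 0 0 0.087 0 -1; 0 0 0.091 0 -1; 0 0 0.093 0 -1; 0 0 0.094 0 -1; 0 0 0.094 0 -1; 0 0 0.094 0 -1",
)

```text
t: 2.82
ee_pos: [505.0, 4.0, 66.3]
orientation: [[0.973, 0.23, 0.001], [0.23, -0.973, -0.0], [0.001, 0.0, -1.0]]
ft_force: [-0.5, 0.3, -0.6]
gripper_width: -0.003
grip_force: 0.0
```

```bash
python3 - <<'E'
from h import *
s=monitor.state();print(s['t'],s['ee_pos'],s['ft_force'],s['moment'],s['joint_efforts'])
b=snap('side','b2');a=snap('scene','a2')
c=np.hstack([cv2.resize(b['frame'][110:230,160:320,::-1],(400,300)),cv2.resize(a['frame'][170:320,140:340,::-1],(400,300))])
cv2.imwrite('pics/c2.png',c)
E
```

```text
2.8167 [504.98170482   3.99296561  66.29325621] [-0.51494126  0.29793207 -0.6252162 ] [ 0.03459429 -0.02008484 -0.00631202] [-1.83616695e-02 -3.10778224e+01 -2.55857795e+01 -1.13302714e-03
  1.86221376e-03 -8.19814591e-05]
```

View pics/c2.png

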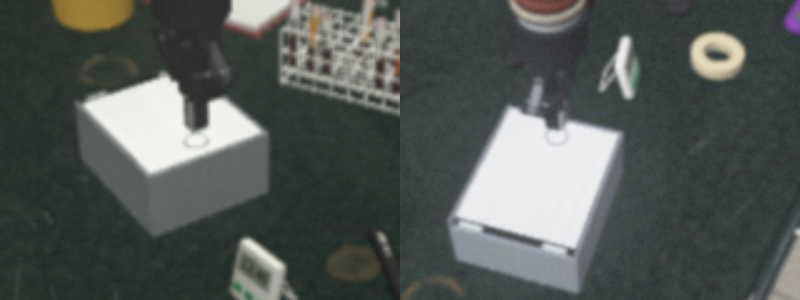

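```bash
python3 - <<'E'
from h import *
for n,o,k in(('b2',(160,110),2.5),('a2',(140,170),2)):
    s=load(n)
    for X in([505,4,66.3],[505,4,78],[505,4,90]):print(n,X,((np.array(proj(s,X))-o)*k+([0,0] if n=='b2' else [400,0])).round())
c=np.hstack([cv2.resize(load('b2')['frame'][145:185,210:263,::-1],(400,300),interpolation=2),cv2.resize(load('a2')['frame'][205:250,190:250,::-1],(400,300),interpolation=2)])
cv2.imwrite('pics/c3.png',c)
E
```

```text
b2 [505, 4, 66.3] [196. 150.]
b2 [505, 4, 78] [196. 141.]
b2 [505, 4, 90] [196. 131.]
a2 [505, 4, 66.3] [556. 141.]
a2 [505, 4, 78] [555. 134.]
a2 [505, 4, 90] [555. 127.]
```

View pics/c3.png

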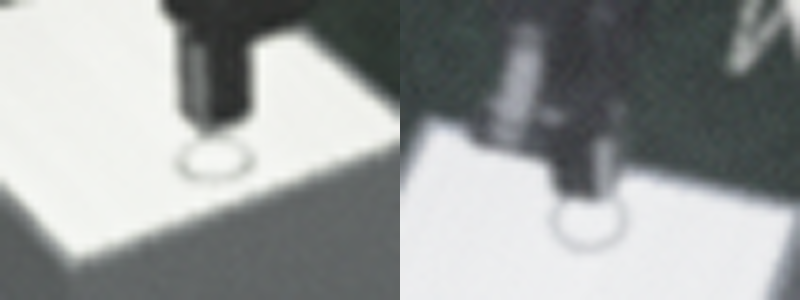

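The picture shows the tip (crop 213,135) still about 10 mm above the ring (213,161), and there is no force. I'll go on down gently with force as the guide.

>>> step_arm(
  steps="0 0 0.002 0 -1; 0 0 0.004 0 -1; 0 0 0.006 0 -1; 0 0 0.008 0 -1; 0 0 0.008 0 -1",
)

```text
t: 3.33
ee_pos: [504.0, 4.1, 57.2]
orientation: [[0.973, 0.23, -0.001], [0.23, -0.973, 0.0], [-0.001, -0.0, -1.0]]
ft_force: [-0.2, 0.7, -0.1]
gripper_width: -0.001
grip_force: 0.0
```

```bash
python3 - <<'E'
from h import *
s=monitor.state();print(s['t'],s['ee_pos'],s['ft_force'],s['joint_pos'])
b=snap('side','b3')
# tip detection: lowest dark row in column band
for n in('b2','b3'):
    g=load(n)['frame'].mean(2); print(n,[(u,int(np.max(np.where(g[140:172,u]<110)[0])+140)) for u in range(235,243)],proj(load(n),s['ee_pos']))
E
```

```text
3.3333 [504.04403445   4.08149165  57.23486502] [-0.19052934  0.6853152  -0.10315195] [-7.51850733e+00  8.14963659e+00  1.14710119e+02 -2.52428720e-04
  5.72102633e+01  6.91997659e+01]
b2 [(235, 159), (236, 160), (237, 161), (238, 161), (239, 161), (240, 160), (241, 160), (242, 159)] [238.3515032000064, 173.01544798240153]
b3 [(235, 163), (236, 161), (237, 164), (238, 164), (239, 164), (240, 163), (241, 163), (242, 162)] [238.3515032000064, 173.01544798240153]
```

>>> step_arm(
  steps="0 0 0.002 0 -1; 0 0 0.004 0 -1; 0 0 0.006 0 -1; 0 0 0.006 0 -1",
)

```text
t: 3.72
ee_pos: [504.1, 4.1, 51.3]
orientation: [[0.973, 0.23, -0.001], [0.23, -0.973, 0.0], [-0.001, -0.0, -1.0]]
ft_force: [-0.3, 0.1, 0.4]
gripper_width: -0.001
grip_force: 0.0
```

```bash
python3 - <<'E'
from h import *
s=monitor.state();print(s['t'],s['ee_pos'],s['ft_force'])
b=snap('side','b4')
for n in('b3','b4'):
    g=load(n)['frame'].mean(2); print(n,[(u,int(np.max(np.where(g[140:172,u]<110)[0])+140)) for u in range(235,243)])
w=load('w')
for z in(160,172,185):print(proj(w,[504.9,7.8,z]))
E
```

```text
3.7167 [504.12472247   4.07383884  51.34382334] [-0.25610618  0.10287795  0.35380994]
b3 [(235, 163), (236, 161), (237, 164), (238, 164), (239, 164), (240, 163), (241, 163), (242, 162)]
b4 [(235, 165), (236, 165), (237, 166), (238, 166), (239, 166), (240, 165), (241, 165), (242, 164)]
[258.2129299363906, 217.41225919139865]
[258.13422315494773, 224.3645802037132]
[258.0360353900981, 233.03769385671478]
```

>>> step_arm(
  steps="0 0 0.002 0 -1; 0 0 0.004 0 -1; 0 0 0.006 0 -1; 0 0 0.006 0 -1",
)

```text
t: 4.1
ee_pos: [505.0, 3.9, 45.9]
orientation: [[0.973, 0.23, 0.001], [0.23, -0.973, -0.0], [0.001, 0.0, -1.0]]
ft_force: [0.0, -1.4, 1.9]
gripper_width: -0.001
grip_force: 1.2
```

>>> step_arm(
  steps="0 0 0.002 0 -1; 0 0 0.004 0 -1; 0 0 0.006 0 -1; 0 0 0.006 0 -1",
)

```text
t: 4.43
ee_pos: [505.0, 4.1, 40.1]
orientation: [[0.973, 0.23, 0.001], [0.23, -0.973, 0.0], [0.001, -0.0, -1.0]]
ft_force: [-1.5, 0.2, 4.0]
gripper_width: 0.003
grip_force: 1.9
```

```bash
python3 - <<'E'
from h import *
b=snap('side','b5');a=snap('scene','a5')
for n in('b4','b5'):
    g=load(n)['frame'].mean(2); print(n,[(u,int(np.max(np.where(g[140:172,u]<110)[0])+140)) for u in range(235,243)])
c=np.hstack([cv2.resize(b['frame'][130:190,200:280,::-1],(400,300),interpolation=2),cv2.resize(a['frame'][205:250,190:250,::-1],(400,300),interpolation=2)])
cv2.imwrite('pics/c4.png',c)
E
```

```text
b4 [(235, 165), (236, 165), (237, 166), (238, 166), (239, 166), (240, 165), (241, 165), (242, 164)]
b5 [(235, 168), (236, 168), (237, 169), (238, 169), (239, 169), (240, 169), (241, 169), (242, 169)]
```

View pics/c4.png

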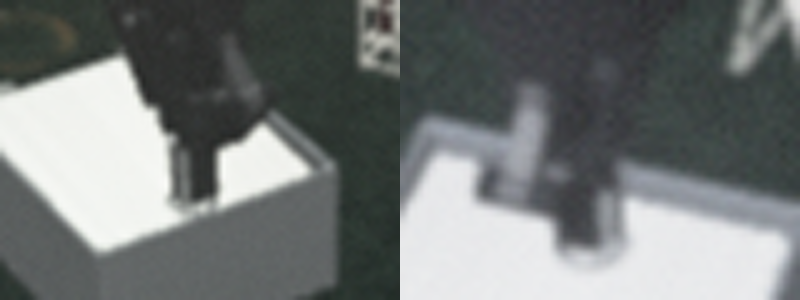

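The hatch is going down under the tip, with the ring under the finger at scene crop (590,250). I'll continue to the stop.

>>> step_arm(
  steps="0 0 0.002 0 -1; 0 0 0.004 0 -1; 0 0 0.004 0 -1",
)

```text
t: 4.78
ee_pos: [505.2, 4.1, 39.4]
orientation: [[0.973, 0.23, -0.001], [0.23, -0.973, 0.0], [-0.001, -0.001, -1.0]]
ft_force: [-9.7, 2.0, 24.9]
gripper_width: -0.002
grip_force: 12.1
```

>>> step_arm(
  steps="0 0 0.002 0 -1; 0 0 0.002 0 -1",
)

```text
t: 4.95
ee_pos: [505.3, 4.2, 39.3]
orientation: [[0.973, 0.23, -0.002], [0.23, -0.973, 0.0], [-0.002, -0.001, -1.0]]
ft_force: [-13.5, 2.1, 34.8]
gripper_width: 0.0
grip_force: 17.5
```

The stop is reached: 35 N at a reported z of 39.3, so the true tip sits about 28 mm above the reported TCP. I'll let go and move out to above the fob.

>>> step_arm(
  steps="0 0 -0.01 0 -1; 0 0 -0.04 0 -1; -0.002 0.01 -0.075 0 -1; -0.006 0.03 -0.1 0 -1; -0.011 0.06 -0.11 -0.1 0; -0.018 0.09 -0.11 -0.22 1; -0.025 0.125 -0.11 -0.34 1; -0.031 0.16 -0.11 -0.46 1; -0.038 0.195 -0.11 -0.58 1; -0.045 0.23 -0.11 -0.7 1; -0.052 0.265 -0.11 -0.82 1; -0.059 0.3 -0.11 -0.94 1; -0.064 0.325 -0.11 -1.06 1; -0.066 0.34 -0.11 -1.18 1; -0.067 0.347 -0.11 -1.3 1; -0.067 0.347 -0.11 -1.42 1; -0.067 0.347 -0.11 -1.52 1; -0.067 0.347 -0.11 -1.571 1; -0.067 0.347 -0.11 -1.571 1; -0.067 0.347 -0.11 -1.571 1",
)

```text
t: 6.62
ee_pos: [518.6, -348.8, 142.9]
orientation: [[-0.228, 0.974, -0.001], [0.974, 0.228, 0.001], [0.001, -0.001, -1.0]]
ft_force: [-0.3, 0.7, 0.1]
gripper_width: 0.998
grip_force: 0.0
```

```bash
python3 - <<'E'
from h import *
s=monitor.state();print(s['t'],s['ee_pos'],s['orientation'].round(3),s['ft_force'],s['gripper_width'])
w=snap('wrist','w2');a=snap('scene','a6');print(proj(w,[519.3,-349.5,17]),proj(w,s['ee_pos']))
c=np.hstack([cv2.resize(w['frame'][:,:,::-1],(400,300)),cv2.resize(a['frame'][130:330,90:357,::-1],(400,300),interpolation=2)])
cv2.imwrite('pics/c5.png',c)
g=w['frame'].astype(int).max(2)
E
```

```text
6.6167 [ 518.60119199 -348.7822161   142.88028628] [[-0.228  0.974 -0.001]
 [ 0.974  0.228  0.001]
 [ 0.001 -0.001 -1.   ]] [-0.28392698  0.72501819  0.06444206] 0.9979899854907601
[259.1453996379257, 176.7132600431962] [258.4996108369188, 216.61663289972148]
```

View pics/c5.png

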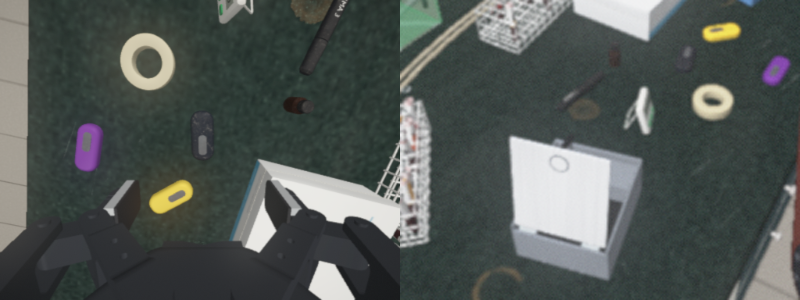

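The hatch is standing open. The fob is at crop (202,135), aligned with the tool between the open fingers, and the white box is close on the right, its corner at (260,160).

```bash
python3 - <<'E'
from h import *
w=load('w2');b=load('b')
k=1.28
print('fob',ray(w,202*k,135*k,15),ray(w,202*k,112*k,15),ray(w,202*k,159*k,15))
for z in(0,60,80):print(z,'wrist',ray(w,262*k,160*k,z),'side top',ray(b,517/1.5,397/1.5,z),'side bot',ray(b,520/1.5,428/1.5,z),ray(b,592/1.5,543/1.5,z),ray(b,592/1.5,515/1.5,z))
f=w['frame'];hsv=cv2.cvtColor(f,cv2.COLOR_RGB2HSV)
r=f[130:215,225:290].mean(2);m=(cv2.GaussianBlur(r,(5,5),0)<0)
bl=f[130:215,225:290].astype(int);g=bl[...,1]-bl[...,0] # bench is greenish
m=(g<5).astype(np.uint8);n,l,st,c=cv2.connectedComponentsWithStats(cv2.morphologyEx(m,cv2.MORPH_OPEN,np.ones((3,3))))
i=1+np.argmax(st[1:,4]);print(st[i],c[i]+[225,130],cv2.minAreaRect(np.argwhere(l==i)[:,::-1].astype(np.float32)))
cc=c[i]+[225,130];print(ray(w,*cc,12))
E
```

```text
fob [ 517.70280836 -345.63896329   15.        ] [ 510.06402703 -313.18181887   15.        ] [ 526.17773035 -381.64886524   15.        ]
0 wrist [ 620.39971943 -366.35074747    0.        ] side top [ 6.39558472e+02 -3.23731761e+02 -1.13686838e-13] side bot [ 616.21989167 -376.86347513    0.        ] [ 612.52337448 -560.87828912    0.        ] [ 633.24839191 -528.21463312    0.        ]
60 wrist [ 598.07754451 -350.47037938   60.        ] side top [ 606.8493313  -372.32420707   60.        ] side bot [ 585.42820978 -421.09070835   60.        ] [ 582.03539227 -589.9871723    60.        ] [ 601.05767686 -560.00710776   60.        ]
80 wrist [ 590.63681954 -345.17692334   80.        ] side top [ 595.94628439 -388.52168914   80.        ] side bot [ 575.16431581 -435.83311942   80.        ] [ 571.87273153 -599.69013335   80.        ] [ 590.3274385  -570.60459931   80.        ]
[  20   13   28   62 1604] [258.61034913 173.30361596] ((33.5, 43.5), (61.0, 27.0), 90.0)
[ 518.03806606 -346.82973016   12.        ]
```

>>> step_arm(
  steps="0.001 0 0.02 0 0.6; 0.001 0 0.05 0 0.6; 0.001 0 0.085 0 0.6; 0.001 0 0.11 0 0.6; 0.001 0 0.125 0 0.6; 0.001 0 0.135 0 0.6; 0.001 0 0.139 0 0.6; 0.001 0 0.139 0 0.6",
)

```text
t: 7.38
ee_pos: [518.6, -347.8, 4.2]
orientation: [[-0.23, 0.973, -0.001], [0.973, 0.23, 0.001], [0.001, -0.001, -1.0]]
ft_force: [-0.1, 0.6, -0.6]
gripper_width: 0.8
grip_force: 0.0
```

```bash
python3 - <<'E'
from h import *
s=monitor.state();print(s['t'],s['ee_pos'],s['ft_force'],s['gripper_width'])
b=snap('side','b7');p=s['ee_pos'];u,v=map(int,proj(b,p));print(u,v)
y=s['orientation'][:,1]
c=cv2.resize(b['frame'][v-70:v+35,u-70:u+70,::-1],(800,600),interpolation=2)
for z in(5,25,45):
  for e in(-35,35):
    q=((np.array(proj(b,[*(p+e*y)[:2],z]))-[u-70,v-70])*800/140).astype(int);cv2.circle(c,tuple(map(int,q)),4,(0,0,255),1)
cv2.imwrite('pics/c6.png',c)
E
```

```text
7.3833 [ 518.57140913 -347.7943351     4.18190993] [-0.09427707  0.59485601 -0.63707137] 0.8000874751596215
297 285
```

View pics/c6.png

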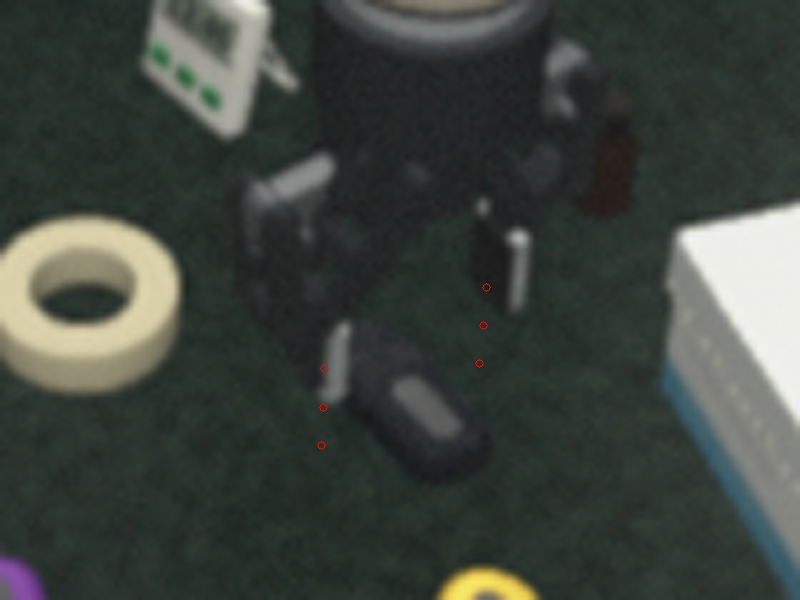

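The fingers straddle the fob, tips at crop (330,400) and (510,310), about 30 mm above the bench in agreement with the offset. I'll go down carefully, then grip.

>>> step_arm(
  steps="0 0 0.01 0 0.3; 0 0 0.018 0 0.3; 0 0 0.024 0 0.3; 0 0 0.027 0 0.3; 0 0 0.029 0 0.3; 0 0 0.029 0 0.3",
)

```text
t: 7.93
ee_pos: [518.4, -347.8, -24.8]
orientation: [[-0.23, 0.973, -0.001], [0.973, 0.23, 0.001], [0.001, -0.001, -1.0]]
ft_force: [0.0, 0.2, -0.4]
gripper_width: 0.653
grip_force: 0.0
```

>>> step_arm(
  steps="0 0 0 0 0.1; 0 0 0 0 -0.1; 0 0 0 0 -0.3; 0 0 0 0 -0.5; 0 0 0 0 -1; 0 0 0 0 -1; 0 0 0 0 -1; 0 0 0 0 -1; 0 0 0 0 -1",
)

```text
t: 8.68
ee_pos: [519.5, -348.7, -23.3]
orientation: [[-0.23, 0.973, 0.001], [0.973, 0.23, -0.001], [-0.001, 0.001, -1.0]]
ft_force: [0.2, -0.2, 4.5]
gripper_width: 0.371
grip_force: 60.1
```

>>> step_arm(
  steps="0 0 -0.01 0 -1; 0 0 -0.03 0 -1; 0 0 -0.06 0 -1; 0 0 -0.09 0 -1; 0.01 0.002 -0.11 0 -1; 0.03 0.005 -0.12 0 -1; 0.06 0.01 -0.12 0 -1; 0.095 0.015 -0.12 0 -1; 0.13 0.02 -0.12 0 -1; 0.165 0.026 -0.12 0 -1; 0.2 0.032 -0.12 0 -1; 0.235 0.037 -0.12 0 -1; 0.27 0.043 -0.12 0 -1; 0.305 0.048 -0.12 0 -1; 0.34 0.054 -0.12 0 -1; 0.37 0.059 -0.12 0 -1; 0.395 0.063 -0.12 0 -1; 0.412 0.066 -0.12 0 -1; 0.42 0.067 -0.12 0 -1; 0.422 0.067 -0.12 0 -1",
)

```text
t: 10.35
ee_pos: [486.0, 79.1, 95.4]
orientation: [[-0.232, 0.973, -0.002], [0.973, 0.232, -0.0], [0.0, -0.001, -1.0]]
ft_force: [-0.5, 0.3, -0.6]
gripper_width: 0.365
grip_force: 59.5
```

```bash
python3 - <<'E'
from h import *
s=monitor.state();print(s['t'],s['ee_pos'],s['ft_force'],s['gripper_width'],s['grip_force'])
b=snap('side','b8');w=snap('wrist','w8')
c=np.hstack([cv2.resize(b['frame'][60:210,150:350,::-1],(400,300),interpolation=2),cv2.resize(w['frame'][:,:,::-1],(400,300))])
cv2.imwrite('pics/c7.png',c)
E
```

```text
10.35 [485.97027128  79.11720369  95.43391984] [-0.5175059   0.2543216  -0.56113467] 0.36533929450826225 59.5168676940375
```

View pics/c7.png

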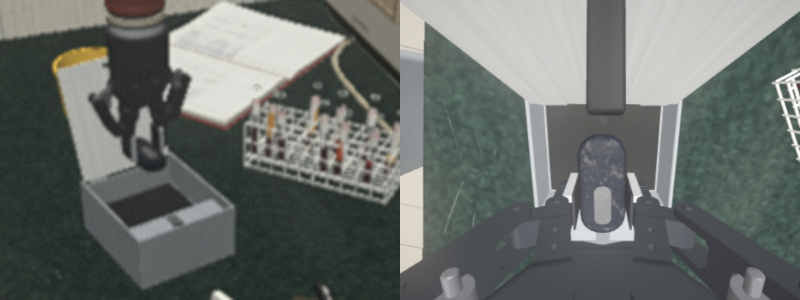

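The fob is held well and is over the compartment, centred between the side walls (wrist crop 602,185). The hatch stands clear behind it. I'll lower it.

>>> step_arm(
  steps="-0.004 0 0.01 0 -1; -0.004 0 0.03 0 -1; -0.004 0 0.05 0 -1; -0.004 0 0.065 0 -1; -0.004 0 0.075 0 -1; -0.004 0 0.081 0 -1; -0.004 0 0.084 0 -1; -0.004 0 0.084 0 -1",
)

```text
t: 11.12
ee_pos: [487.8, 73.5, 11.4]
orientation: [[-0.229, 0.973, -0.001], [0.973, 0.229, -0.0], [0.0, -0.001, -1.0]]
ft_force: [0.2, -0.5, -1.4]
gripper_width: 0.364
grip_force: 59.5
```

>>> step_arm(
  steps="0 0 0.001 0 -1; 0 0 0.002 0 -1; 0 0 0.002 0 -1",
)

```text
t: 11.37
ee_pos: [488.7, 74.1, 10.6]
orientation: [[-0.23, 0.973, 0.002], [0.973, 0.23, -0.0], [-0.0, 0.001, -1.0]]
ft_force: [-0.8, 0.8, -0.8]
gripper_width: 0.371
grip_force: 59.5
```

>>> step_arm(
  steps="0 0 0.001 0 -1; 0 0 0.001 0 -0.2; 0 0 0.001 0 -0.1; 0 0 0.001 0 0; 0 0 0.001 0 0.2; 0 0 0.001 0 0.3; 0 0 0.001 0 0.3; 0 0 -0.005 0 0.3; 0 0 -0.02 0 0.3; 0 0 -0.05 0 0.3; 0 0 -0.085 0 0.3; 0 0 -0.11 0 0.3; 0 0 -0.125 0 0.3; 0 0 -0.13 0 0.3; 0 0 -0.13 0 0.3",
)

```text
t: 12.62
ee_pos: [489.5, 74.1, 142.0]
orientation: [[-0.23, 0.973, 0.004], [0.973, 0.23, 0.0], [-0.001, 0.004, -1.0]]
ft_force: [-0.5, 0.2, 0.9]
gripper_width: 0.653
grip_force: 0.0
```

```bash
python3 - <<'E'
from h import *
s=monitor.state();print(s['t'],s['ee_pos'],s['ft_force'],s['gripper_width'],s['joint_pos'].round(1))
w=snap('wrist','w9')
f=w['frame'].astype(int)
for y in(42,49):print(y,proj(w,[493.8-.232*(y-20),50.8+.973*(y-20),45]))
u,v=map(int,proj(w,[488.5,73.5,49]));print(u,v)
for r in range(v-60,v+61,6):print(r,f[r,u-48:u+49:6].sum(1)//3)
E
```

```text
12.6167 [489.45417539  74.12526834 142.01267714] [-0.47076022  0.18762359  0.85209459] 0.6531523701716915 [ 5.000e-01 -1.000e-01  1.131e+02  0.000e+00  6.680e+01 -1.280e+01]
42 [257.0843901900982, 183.5552265429844]
49 [257.06493141460385, 176.96564757692818]
257 183
123 [193 193 140 141 141 140 140 122  99 141 141 156 157 158 157 196 196]
129 [97 96 95 95 93 94 94 94 95 92 92 94 95 97 95 94 94]
135 [95 94 94 93 92 93 93 91 90 90 90 92 93 95 93 92 91]
141 [93 92 92 91 91 91 91 89 89 88 90 90 90 90 91 90 89]
147 [ 90  91  89  90  90  89  87  88  91 102  87  88  88  89  89  88  89]
153 [ 89  88  88  89  88  88  89 100 103 100  92  88  87  87  86  86  88]
159 [88 86 88 88 87 86 99 90 91 93 90 86 86 87 84 86 87]
165 [ 87  87  86  87  86  85  92 101  90  98  89  85  86  85  85  84  86]
171 [ 86  85  85  85  85  85  88  88  89 106 116  85  86  84  83  84  84]
177 [ 88  86  86  85  84  84  84  88 108  95  87  85  85  85  84  83  84]
183 [ 87  86  87  85  84  84  83 104 164 126  83  85  84  83  84  83  83]
189 [ 86  88  88  86  86  85  84 105 162 132  83  85  84  85  84  84  84]
195 [ 88  89  89  88  87  88  87  99 157 126  92  85  86  86  86  85  84]
201 [ 92  91  91  89  88  89  87  99 156 127  87  89  89  88  88  86  87]
207 [ 93  93  93  91  91  91  83  89 139  91  88  91  91  90  89  88  87]
213 [94 94 93 94 93 94 94 80 86 85 92 93 93 93 90 89 89]
219 [139 138 139 139 139 139 141 141 141 140 140 139 139 140 140 138 140]
225 [159 182 181 181 181 181 181 181 180 181 181 182 182 184 183 184 184]
231 [113 181 179 181 182 182 182 181 180 182 181 181 182 180 182 182 184]
237 [110 216 214 216 215 215 215  94  92  93 216 216 216 215 213 215 215]
243 [100 217 216 216 217 217 218  92  89  91 216 217 216 216 215 215 216]
```

The fob lies free in the compartment (label at wrist (257,190)). Now I'll shut the fingers, go over and behind the hatch, and work out the closing arc.

>>> step_arm(
  steps="0 0 -0.02 0 -1; 0 0 -0.05 0 -1; 0 0 -0.08 0 -1; 0.01 0 -0.098 0 -1; 0.035 0 -0.1 0 -1; 0.07 0 -0.1 0 -1; 0.105 0 -0.1 0 -1; 0.135 0 -0.1 0 -1; 0.155 0 -0.1 0 -1; 0.16 0 -0.1 0 -1; 0.16 0 -0.085 0 -1; 0.16 0 -0.06 0 -1; 0.16 0 -0.04 0 -1; 0.16 0 -0.033 0 -1; 0.16 0 -0.033 0 -1",
)

```text
t: 13.92
ee_pos: [448.5, 228.2, 168.9]
orientation: [[-0.229, 0.973, -0.008], [0.973, 0.229, -0.003], [-0.001, -0.008, -1.0]]
ft_force: [-0.4, -0.0, -0.6]
gripper_width: -0.005
grip_force: 0.0
```

```bash
python3 - <<'E'
from h import *
s=monitor.state();p=s['ee_pos'];print(s['t'],p,s['ft_force'],s['joint_pos'].round(1))
y=-.232*(p[0]-493.8)+.973*(p[1]-50.8);z=p[2]+28.6;print('box y',y,'ztrue',z)
for th in np.linspace(1.9,0,20):
    rho=np.interp(th,[0,.3,1.3],[141,138,125]);Y=83-rho*np.cos(th)+3*np.sin(th)+11;Z=75+rho*np.sin(th)+3*np.cos(th)
    print(round(th,2),'shift x %.0f z %.0f'%(Y-y,z-Z))
E
```

```text
13.9167 [448.45636644 228.19093154 168.85033921] [-0.43978685 -0.04460875 -0.60117484] [ 19.   -0.3 110.2  -0.   70.6   5.7]
box y 183.12109936972007 ztrue 197.45033921282126
1.9 shift x -46 z 5
1.8 shift x -58 z 1
1.7 shift x -70 z -1
1.6 shift x -82 z -2
1.5 shift x -95 z -2
1.4 shift x -107 z -1
1.3 shift x -120 z 1
1.2 shift x -132 z 4
1.1 shift x -144 z 7
1.0 shift x -156 z 12
0.9 shift x -168 z 19
0.8 shift x -179 z 26
0.7 shift x -189 z 35
0.6 shift x -198 z 44
0.5 shift x -207 z 55
0.4 shift x -214 z 66
0.3 shift x -220 z 79
0.2 shift x -225 z 92
0.1 shift x -228 z 105
0.0 shift x -230 z 119
```

>>> step_arm(
  steps="-0.01 0 0 0 -1; -0.025 0 0.002 0 -1; -0.04 0 0.003 0 -1; -0.048 0 0.003 0 -1; -0.055 0 0.002 0 -1; -0.062 0 0.001 0 -1; -0.07 0 0 0 -1; -0.078 0 0 0 -1; -0.086 0 0 0 -1; -0.094 0 0 0 -1; -0.102 0 0.001 0 -1; -0.11 0 0.002 0 -1; -0.118 0 0.003 0 -1; -0.126 0 0.005 0 -1; -0.134 0 0.007 0 -1; -0.142 0 0.01 0 -1; -0.15 0 0.013 0 -1; -0.157 0 0.017 0 -1; -0.163 0 0.02 0 -1; -0.168 0 0.023 0 -1",
)

```text
t: 15.58
ee_pos: [489.3, 65.5, 149.2]
orientation: [[-0.23, 0.973, -0.002], [0.973, 0.23, -0.0], [0.0, -0.002, -1.0]]
ft_force: [-1.1, 3.4, -0.3]
gripper_width: 0.001
grip_force: 1.2
```

```bash
python3 - <<'E'
from h import *
s=monitor.state();p=s['ee_pos'];print(s['t'],p,s['ft_force'],s['orientation'].round(3))
y=-.232*(p[0]-493.8)+.973*(p[1]-50.8);x=.973*(p[0]-493.8)+.232*(p[1]-50.8);z=p[2]+28.6;print('box xy',x,y,'ztrue',z)
# hatch angle from side image: count white pixels along predicted outlines
b=snap('side','b10');f=b['frame'].astype(int)
g=f.min(2)
best=[]
def W(l):return [493.8+.973*l[0]-.232*l[1],50.8+.232*l[0]+.973*l[1],l[2]]
for th in np.arange(-.08,1.95,.04):
    q=[W((sx*65,83-r*np.cos(th),75+r*np.sin(th))) for sx,r in((-1,5),(1,5),(1,150),(-1,150))]
    m=np.zeros(g.shape,np.uint8);cv2.fillPoly(m,[np.array([proj(b,k) for k in q]).round().astype(int)],1)
    o=cv2.dilate(m,np.ones((9,9)))-cv2.dilate(m,np.ones((3,3)))
    best.append((g[m>0].mean()-g[o>0].mean(),th,g[m>0].mean()))
print(sorted(best)[-4:])
E
```

```text
15.5833 [489.31046548  65.47846279 149.1501534 ] [-1.11846281  3.35792172 -0.29174301] [[-0.23   0.973 -0.002]
 [ 0.973  0.23  -0.   ]
 [ 0.    -0.002 -1.   ]]
box xy -0.9629137204696727 15.323716307823544 ztrue 177.7501533990686
[(np.float64(12.639631559810937), np.float64(0.9600000000000001), np.float64(108.8017937219731)), (np.float64(14.635731537560957), np.float64(0.36), np.float64(88.21579689703808)), (np.float64(15.144468599033814), np.float64(0.39999999999999997), np.float64(90.06280193236715)), (np.float64(15.603660366036593), np.float64(0.92), np.float64(109.51881188118811))]
```

>>> step_arm(
  steps="-0.006 0 0.003 0 -1; -0.011 0 0.007 0 -1; -0.016 0 0.011 0 -1; -0.021 0 0.016 0 -1; -0.026 0 0.02 0 -1; -0.03 0 0.025 0 -1; -0.035 0 0.03 0 -1; -0.039 0 0.036 0 -1; -0.043 0 0.041 0 -1; -0.046 0 0.047 0 -1; -0.049 0 0.053 0 -1; -0.052 0 0.06 0 -1; -0.055 0 0.066 0 -1; -0.057 0 0.073 0 -1; -0.059 0 0.079 0 -1; -0.06 0 0.086 0 -1; -0.062 0 0.092 0 -1; -0.063 0 0.098 0 -1; -0.063 0 0.1 0 -1; -0.063 0 0.1 0 -1",
)

```text
t: 17.3
ee_pos: [504.4, 4.8, 49.5]
orientation: [[-0.23, 0.973, 0.0], [0.973, 0.23, -0.0], [-0.0, -0.0, -1.0]]
ft_force: [0.2, 1.5, 2.4]
gripper_width: 0.002
grip_force: 1.2
```

>>> step_arm(
  steps="0 0 0.003 0 -1; 0 0 0.006 0 -1; 0 0 0.009 0 -1; 0 0 0.012 0 -1; 0 0 0.013 0 -1; 0 0 0.013 0 -1",
)

```text
t: 17.8
ee_pos: [504.9, 4.8, 39.7]
orientation: [[-0.23, 0.973, -0.001], [0.973, 0.23, -0.0], [-0.0, -0.001, -1.0]]
ft_force: [-8.4, 1.3, 21.6]
gripper_width: -0.001
grip_force: 10.6
```

>>> step_arm(
  steps="0 0 0.002 0 -1; 0 0 0.002 0 -1; 0 0 0.002 0 -1; 0 0 -0.003 0 -1; 0 0 -0.008 0 -1; 0 0 -0.014 0 -1; 0 0 -0.025 0 -1; 0 0 -0.05 0 -1; -0.02 0 -0.08 0 -1; -0.05 0 -0.1 0 -1; -0.08 0 -0.12 0 -1; -0.1 0 -0.13 0 -1; -0.1 0 -0.13 0 -1; -0.1 0 -0.13 0 -1; -0.1 0 -0.13 0 -1; -0.1 0 -0.13 0 -1",
)

```text
t: 19.13
ee_pos: [525.8, -91.1, 165.3]
orientation: [[-0.231, 0.973, -0.003], [0.973, 0.231, 0.001], [0.002, -0.003, -1.0]]
ft_force: [-0.6, 0.3, -0.6]
gripper_width: 0.0
grip_force: 0.0
```

```bash
python3 - <<'E'
from h import *
s=monitor.state();print(s['t'],s['ee_pos'],s['ft_force'])
b=snap('side','b11');f=b['frame'].astype(float).mean(2);o=load('b')['frame'].astype(float).mean(2)
def W(l):return [493.8+.973*l[0]-.232*l[1],50.8+.232*l[0]+.973*l[1],l[2]]
for y in(-80,-71,-60,-47,-20,10,40,70):
    print(y,[(int(o[v,u]),int(f[v,u])) for u,v in[map(int,np.round(proj(b,W((x,y,78))))) for x in(-50,-25,0,25,50)]])
d=np.abs(f-o);print([(n,round(float(d[y0:y1,x0:x1].mean()),1)) for n,y0,y1,x0,x1 in(('box',135,205,190,268),('timer',205,240,250,280),('tape',250,285,222,262),('bottle',230,255,325,342),('marker',200,235,305,328),('yel',312,352,292,324),('fobspot',270,300,282,314))])
E
```

```text
19.1333 [525.79152779 -91.13210116 165.25983615] [-0.57626341  0.29969943 -0.61731709]
-80 [(104, 105), (103, 103), (105, 107), (106, 107), (102, 101)]
-71 [(180, 179), (181, 182), (164, 156), (201, 202), (203, 201)]
-60 [(241, 241), (242, 242), (211, 211), (240, 240), (239, 238)]
-47 [(240, 240), (241, 241), (243, 244), (239, 240), (239, 239)]
-20 [(240, 239), (240, 240), (242, 242), (240, 240), (240, 240)]
10 [(237, 238), (240, 239), (241, 242), (240, 241), (241, 242)]
40 [(236, 236), (238, 238), (241, 240), (240, 239), (240, 241)]
70 [(235, 234), (236, 236), (239, 239), (239, 239), (240, 239)]
[('box', 1.8), ('timer', 1.3), ('tape', 1.2), ('bottle', 1.8), ('marker', 1.6), ('yel', 1.2), ('fobspot', 8.0)]
```

The closed hatch matches the first latched picture about a second after release, and the bystanders I compared (timer, tape, bottle, marker, yellow fob) have not moved. Handing in.

```bash
python3 -c "
from bench import workorder
print(workorder.finish_job())"
```

```text
the job is handed in; nothing more can be done
None
```

The dark fob is in the key box, the hatch is pressed shut and stayed latched in the last picture, and the job was handed in at about 19 s of the 67 s allowed (hand-in returned no verdict).

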